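Serve the cap tray and log it

ROBOT

A 6-joint arm with a two-finger parallel gripper is mounted at the origin on the work surface. World frame = base frame: x ahead of the robot, y to its left, z up, the work surface at z = 0. Lengths are in m, angles in degrees, forces in N, time in s.
With the tool pointing down it reaches from about 0.3 to 0.75 m from the base axis. Payload 8.5 kg.
Tool frame: the origin (TCP) lies midway between the tips of the shut fingers; the grasp point (between the pads) lies 19 mm behind it; z points along the fingers, y is the line along which they close (so a half turn about z gives the same grasp; the last joint's range is limited). The gripper opens to 85 mm and grips with 20 to 120 N. Pads are 22 mm wide; open, the fingers measure 114 mm over their backs; the gripper's body (76 mm by 85 mm) begins 54 mm behind the grasp point. The pads swing forward as they close: fully open they stand 13 mm farther back than shut.
Start: joints at [-77.71, 21.807, 74.336, -0, 83.858, -12.336], TCP at [0.229, -0.5, 0.231] pointing down, gripper open.
Joint ranges: [-178.18, 178.18], [-50.72, 133.34], [12.68, 142.11], [-81.47, 261.47], [9.98, 163.14], [-165.26, 165.26]. Speed limits (degrees/s): [136.94, 136.94, 180, 180, 180, 180].

INTERFACE

Orientations are given as a 3x3 rotation matrix whose columns are the frame's x, y, z axes.
In Python, from rig import env gives the robot as it stands. The module is installed in compiled form; this text tells all that it offers.
- The arm moves only by the tool jog_arm, never from a script. Its argument "targets" is a list of rows, each a list of 6 numbers: the shift along the tool's x, y, z in cm, then the turn, a rotation vector about the tool's x, y, z in degrees. A call has 1 to 8 rows; each row is the pose to reach, as a shift and turn from the pose commanded when the call began, along the tool's axes at that moment; what a row does not reach only later rows make up. A row lasts 1/12 s, in which the tool goes at most 41.7 mm and 7.16 degrees, less where a joint would pass 70% of its speed; a pose out of reach is approached as far as the arm can. A call with a gripper value outside its range is refused whole. "hand" is the opening, from 0 (shut) to 1 (fully open), set as the call begins (left out, the last holds). The fingers move at their own pace and stop on an object; "newtons" is the grip in N (left out, the last holds). Time passes only in rows, so rows that repeat a pose let the fingers close. It gives the time, the measured TCP pose, the force, the opening and the grip force at its end, in the units of the state.
- env.observe(): the state, without advancing time (a new reading comes with each control period).
- env.get_image(name): name is "scene" or "top" or "wrist"; returns a dict with "frame" (384x512x3 uint8, red, green, blue), "depth" (384x512 float32, m along the optical axis (not along the pixel's ray), 0 where there is no reading), "fovy" (degrees; the focal length in pixels is half the picture's height over the tangent of half this angle, whatever the lens; pixels are square), "cx", "cy" (the principal point, pixels), "k1" (the pictures are not rectified: a ray, as slopes to the right and down, at radius r is drawn at 1 + k1 r^2 times it, then the intrinsics apply), "cam_to_world" (4x4, takes a point from camera to world coordinates). Camera axes: x right, y down, z forward; pixel columns grow to the right and rows downward; lengths in m; the calibration is good to about 2 mm. A picture is of the moment at which its call begins.
- env.close_job(): hands the job in; it is judged then, once.
Trained networks look in the newest picture that a camera, given by its name, has taken for a name from the list of things; names that differ only in an ending like _2 or _b are one class to them, and where a whole thing is asked for, a point or a joint stands for the part that bears it (a point fixed in the world has none). Each returns a list of dicts, best first, with "score" (0 to 1); they miss things now and then, are a little off and sometimes report something else, mostly with a low value. They report only what shows in the picture. A call takes as long as a camera call. They do not tell look-alikes from the thing itself.
- env.regions_of(camera, target): "pixels" (384x512 bool, what is visible of it) and "point" ([row, column] in pixels, amid what is visible of it).
The state is a dict: "time_s": time; "q": joint angles; "qvel": joint speeds; "joint_efforts": joint torques, N m; "position": TCP position; "tool_rot": TCP orientation; "ft_force": force on the tool from outside, world axes, zero at the start; "wrist_torque": the same for the moment, N m; "grip_width": finger opening in m; "gripper_force": force on a finger pad.
Only numpy, scipy, OpenCV 4.12 (cv2) and the standard library are available. Lean on these libraries where they do the work, as an engineer would, in place of code of your own. Each camera call takes 0.05 s, during which the arm holds its last target. There are 200 camera calls.

TASK

Lift the blue tray of valve caps off the nested pile in the steel carrier and, keeping it level, set it down gently (never drop it) in the middle of the aluminium turntable. Then log it on the green tally counter: swing the red-pinned sprung lever all the way to its stop and release it so that it springs fully back. Leave the two grey trays nested in the carrier and everything else on the counter where it is.

Things in the scene. Friction and masses are not known exactly. Their poses are not given: they have to be found in the camera images.
- carrier: Fixed steel tray carrier, open side -x roughly to the robot. Origin: centre of its underside; z up. Base 130 (x) x 270 (y) mm. Two uprights, 14 mm thick, at y = +-125 mm hold a carry bar (axis along y, straight over the origin, 230 mm up, up to 19 mm thick) over the blue tray's grip: a vertical gripper fouls it, so tilt the tool about 40 degrees, coming from -x.
- cap_tray: Blue tray of black and brass valve caps (fixed in it), top of the pile, 0.42 kg. Origin: centre of its foot's underside, 60 mm above the counter in the pile; axes as the carrier's. Foot 106 (x) x 176 (y) x 10 mm high nests inside the grey tray's rim with 3 mm play: lift 12 mm straight up first. Tray above it 120 x 190 mm, rim 38 mm above the origin, wall 4 mm; a handle stands in its middle.
- tray_grip (a point): Centre of the orange grip block of the blue tray's handle, 68 mm above the tray's origin. Block 56 mm long (tray x), 18 mm thick (tray y: grip across this), 28 mm high. In the pile its top is 142 mm above the counter, 78 mm below the carry bar's underside.
- mid_tray: Grey plastic tray directly under the blue one, same pan (120 x 190 x 38 mm with foot) without handle. Origin: centre of its underside, 32 mm above the counter. Must stay.
- low_tray: Grey plastic tray at the bottom of the pile, like the other grey one. Origin: centre of its underside, 4 mm above the counter. Must stay.
- turntable_top (a point): Centre of the top face of the aluminium turntable: a flat round platter 240 mm in diameter, top 40 mm above the counter, which turns freely with slight friction on a fixed black base.
- tally: Fixed green bench tally counter, 110 (x) x 100 (y) mm, housing top 50 mm above the counter, with a black window of four white wheels on its -x face. Origin: centre of its underside.
- tally_lever (a joint): Sprung lever on top of the tally counter, turning about a vertical axis: 0 rad at rest, 1.05 rad at its stop, growing anticlockwise seen from above (pin moves from the counter's +y side to its -y side). The spring needs about 1.3 N at the pin to start and 4 N at the stop, and returns the lever to 0.
- lever_pin (a point): Centre of the top face of the lever's upright red pin (18 mm diameter, top 102 mm above the counter, pin free from there down to 63 mm), 80 mm from the lever's axis. Moves with the lever.
- lever_hinge (a point): Point on the lever's vertical axis, at the height of the pin's top (102 mm). Nothing stands there above 65 mm.
- wrench: Bystander: stainless wrench, 170 mm, lying on the counter. Origin near its middle, underside.
- gear_shifter: Bystander: steel gear shift lever with a black rubber tip, about 150 mm, lying down. Origin near its middle, underside.
- glass_jar: Bystander: glass jar with steel screw lid, 76 mm diameter, 110 mm high. Origin: centre of its underside.
- indicator_lens: Bystander: yellow indicator lens, 85 x 60 x 36 mm. Origin: centre of its underside.
- mug: Bystander: blue mug, 80 mm diameter, 90 mm high. Origin: centre of its underside.
Things that resemble listed ones, but are neither listed nor needed, are in the scene too. What is shaped like the cap_tray but turquoise is not meant.

How it is judged:
By the outcome, as a careful person would: the job done as asked, in the order asked, and still so for the second after the job is handed in, with the robot touching nothing.
It also fails if it takes over 64 s, if anything falls off the work surface, if the arm or the gripper's body presses on something with over 40 N, if the wrist force passes 120 N, or if a joint passes its speed limit or range.

## Working session

There is one attempt and no reset: what is moved stays moved. The work goes in short steps, Python scripts to look and compute and a tool call to move; the robot and the scene stay as the last step left them, time stands still between calls to the robot, and variables do not carry over. Pictures are saved under pics/ and viewed, at most 10 in all, crops included, and the job is handed in when it is done.

Besides the shell and the picture viewer there is one more tool, called as name([rows], argument=value, ...), one row to a line, values as JSON. jog_arm: Moves the arm, as the interface text tells. Its arguments: {"type":"object","properties":{"targets":{"type":"array","items":{"type":"array","items":{"type":"number"}}},"hand":{"type":"number"},"newtons":{"type":"number"}},"required":["targets"]}

```bash
mkdir -p pics; cat > h.py <<'E'
import numpy as np, cv2, json
from rig import env
def cloud(im):
    """world xyz for each pixel"""
    H,W=im['depth'].shape; f=H/2/np.tan(np.radians(im['fovy'])/2)
    K=np.array([[f,0,im['cx']],[0,f,im['cy']],[0,0,1]])
    u,v=np.meshgrid(np.arange(W),np.arange(H))
    p=np.stack([u,v],-1).reshape(-1,1,2).astype(np.float64)
    s=cv2.undistortPoints(p,K,np.array([im['k1'],0,0,0,0.]),None,None,None).reshape(H,W,2)
    d=im['depth'][...,None].astype(float)
    c=np.concatenate([s*d,d],-1); T=np.array(im['cam_to_world'])
    return c@T[:3,:3].T+T[:3,3]
def save(im,name,box=None,scale=1):
    a=im['frame'][...,::-1]
    if box: a=a[box[0]:box[1],box[2]:box[3]]
    cv2.imwrite('pics/'+name,cv2.resize(a,None,fx=scale,fy=scale,interpolation=cv2.INTER_CUBIC))
E
python3 - <<'E'
from h import *
ims={c:env.get_image(c) for c in('scene','top')}
for c,im in ims.items():
    print(c,im['fovy'],im['k1'],np.round(im['cam_to_world'],3).tolist())
    np.savez(f'{c}0.npz',P=cloud(im),rgb=im['frame'])
    P=cloud(im)
    for t in ['carrier','cap_tray','tray_grip','turntable_top','tally','tally_lever','lever_pin','glass_jar','mug','indicator_lens','wrench','gear_shifter']:
        for r in env.regions_of(c,t)[:3]:
            m=r['pixels']&(im['depth']>0)
            if m.sum()<5: continue
            q=P[m]; print(c,t,round(r['score'],2),np.round(r['point']),m.sum(),'med',np.round(np.median(q,0),3),'lo',np.round(np.percentile(q,3,0),3),'hi',np.round(np.percentile(q,97,0),3))
a=np.vstack([ims['scene']['frame'],ims['top']['frame']])[...,::-1]
cv2.imwrite('pics/scene.png',cv2.resize(a[:384],(800,600))); cv2.imwrite('pics/top.png',cv2.resize(a[384:],(800,600)))
E
```

```text
scene 44.579545199458785 -0.18779513696129052 [[-0.18, 0.586, -0.79, 1.643], [0.983, 0.095, -0.154, 0.259], [-0.015, -0.805, -0.593, 0.963], [0.0, 0.0, 0.0, 1.0]]
scene carrier 0.78 [244. 242.] 1958 med [0.622 0.03  0.024] lo [ 0.31  -0.141  0.   ] hi [0.675 0.125 0.241]
scene carrier 0.49 [182. 160.] 147 med [ 0.439 -0.305  0.067] lo [ 0.415 -0.324  0.059] hi [ 0.508 -0.291  0.103]
scene cap_tray 0.78 [215. 244.] 2177 med [0.601 0.002 0.089] lo [ 0.526 -0.095  0.072] hi [0.669 0.09  0.141]
scene cap_tray 0.76 [164. 192.] 1102 med [ 0.256 -0.261  0.03 ] lo [ 0.155 -0.334  0.011] hi [ 0.353 -0.183  0.079]
scene tray_grip 0.9 [163. 188.] 1141 med [ 0.257 -0.261  0.03 ] lo [ 0.158 -0.337  0.006] hi [ 0.355 -0.181  0.08 ]
scene tray_grip 0.73 [216. 242.] 2141 med [0.601 0.002 0.089] lo [ 0.527 -0.094  0.072] hi [0.669 0.09  0.141]
scene turntable_top 0.72 [222. 364.] 3155 med [0.521 0.366 0.041] lo [0.409 0.263 0.035] hi [0.62  0.469 0.045]
scene turntable_top 0.49 [189. 164.] 166 med [ 0.448 -0.306  0.065] lo [ 0.412 -0.335  0.046] hi [ 0.507 -0.291  0.1  ]
scene turntable_top 0.19 [236
[... 2785 characters left out ...]
-0.325  0.053] hi [ 0.505 -0.291  0.105]
top glass_jar 0.9 [119. 355.] 848 med [ 0.733 -0.253  0.106] lo [ 0.706 -0.29   0.012] hi [ 0.77  -0.226  0.114]
top mug 0.64 [117. 175.] 1027 med [0.751 0.253 0.037] lo [ 0.7    0.198 -0.   ] hi [0.777 0.289 0.091]
top indicator_lens 0.78 [288. 164.] 659 med [0.277 0.272 0.034] lo [0.239 0.24  0.007] hi [0.317 0.306 0.04 ]
top indicator_lens 0.5 [191. 261.] 100 med [0.536 0.001 0.056] lo [ 0.522 -0.059  0.033] hi [0.556 0.09  0.074]
top wrench 0.62 [249. 211.] 395 med [0.379 0.137 0.007] lo [ 0.308  0.117 -0.   ] hi [0.446 0.165 0.012]
top gear_shifter 0.54 [248. 300.] 440 med [ 0.381 -0.104  0.017] lo [ 0.312 -0.12  -0.002] hi [ 0.457 -0.087  0.025]
```

View pics/scene.png

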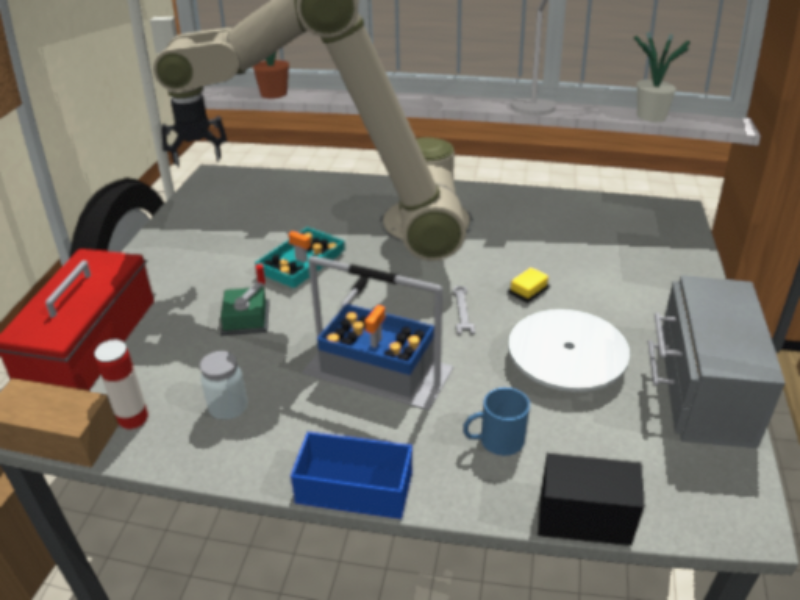

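View pics/top.png

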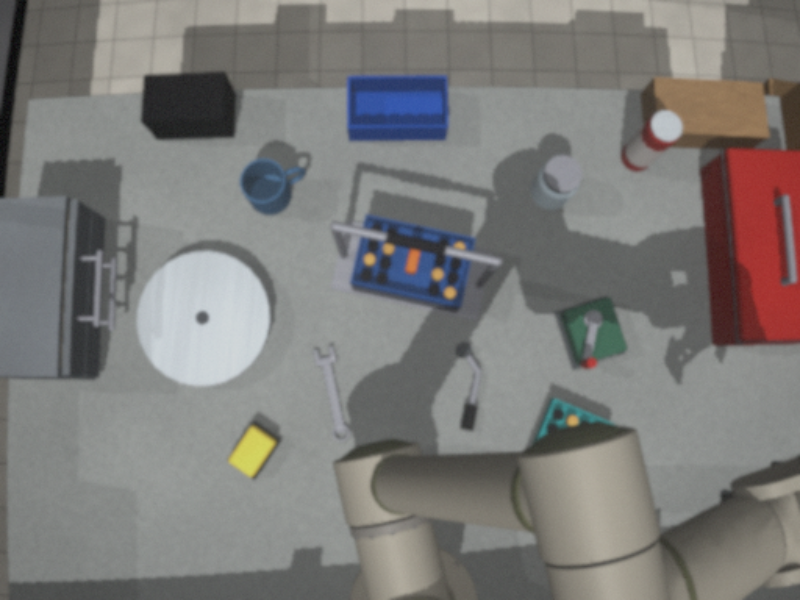

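The pictures show four candidates. In the 800 px scene view they are:
- Blue tray with caps in the carrier, about (376,335). In the top view it is at (413,262).
- Turquoise look-alike, (300,258).
- Empty blue bin, (355,475).
- Blue mug, (505,420).

I choose the carrier one. The turntable is at top (203,318). The tally is at top (594,330), with its red pin at (589,363). Next come the exact positions.

```bash
python3 - <<'E'
from h import *
def box(m,P): return cv2.minAreaRect((P[m][:,:2]*1000).astype(np.float32))
for c in('scene','top'):
    d=np.load(c+'0.npz');P=d['P'];rgb=d['rgb'];hsv=cv2.cvtColor(rgb,cv2.COLOR_RGB2HSV);h,s,v=[hsv[...,i].astype(int) for i in range(3)]
    x,y,z=P[...,0],P[...,1],P[...,2]; near=(abs(x-.59)<.12)&(abs(y)<.16)
    m=near&(z>.134)&(z<.150); print(c,'grip top',m.sum(),np.round(np.median(P[m],0),4),box(m,P))
    m=near&(z>.09)&(z<.15)&(s>120)&((h<20)|(h>170)); print(c,'orange',m.sum(),P[m].min(0).round(4),P[m].max(0).round(4))
    m=near&(z>.21)&(z<.26); q=P[m]; print(c,'bar',m.sum(),np.round(q.mean(0),4),box(m,P),np.round(q[:,2].max(),3))
    m=near&(z>.09)&(z<.106)&(h>100)&(h<130)&(s>100); print(c,'rim',m.sum(),box(m,P) if m.sum()>5 else '')
    r=np.hypot(x-.507,y-.363); m=(r<.14)&(z>.03)&(z<.05); (cx,cy),R=cv2.minEnclosingCircle((P[m][:,:2]*1000).astype(np.float32)); print(c,'tt',m.sum(),(cx,cy),R,np.median(z[m]),box(m,P))
    dark=m&(v<90)&(r<.03); print(c,'tt hole',dark.sum(),P[dark].mean(0).round(4))
    nt=(abs(x-.475)<.1)&(abs(y+.31)<.1)
    m=nt&(z>.095)&(z<.11); print(c,'pin top',m.sum(),P[m].mean(0).round(4),box(m,P) if m.sum()>3 else'')
    m=nt&(z>.07)&(s>130)&((h<10)|(h>170)); print(c,'pin red',m.sum(),P[m].mean(0).round(4),P[m].min(0).round(4),P[m].max(0).round(4))
    m=nt&(z>.055)&(z<.07); print(c,'lever',m.sum(),P[m].mean(0).round(4),box(m,P)); 
    m=nt&(z>.04)&(z<.055)&(h>50)&(h<90)&(s>60); print(c,'housing',m.sum(),box(m,P))
t=np.load('top0.npz')['rgb'][...,::-1]
a=cv2.resize(t[120:215,210:330],(600,475),interpolation=3);cv2.imwrite('pics/crop1.png',a)
print({k:np.round(v,3).tolist() for k,v in env.observe().items()})
E
```

```text
scene grip top 139 [ 0.602  -0.0022  0.1422] ((597.1885986328125, -2.1831512451171875), (258.76104736328125, 56.05206298828125), 67.82984161376953)
scene orange 206 [ 0.534  -0.0894  0.0901] [0.6355 0.0746 0.1473]
scene bar 539 [0.6004 0.0023 0.2339] ((598.8323974609375, -2.5025787353515625), (259.9820251464844, 20.600542068481445), 76.42074584960938) 0.246
scene rim 493 ((596.6264038085938, -2.9474105834960938), (189.94223022460938, 124.77696228027344), 77.18450164794922)
scene tt 3180 (507.96478271484375, 364.2586669921875) 123.23197937011719 0.04095376523218541 ((506.865966796875, 366.1309814453125), (239.67259216308594, 240.9871063232422), 55.922882080078125)
scene tt hole 0 [nan nan nan]
scene pin top 18 [ 0.4235 -0.2978  0.1002] ((422.69683837890625, -297.5636901855469), (15.71358871459961, 16.424562454223633), 17.965251922607422)
scene pin red 34 [ 0.4239 -0.296   0.0891] [ 0.4148 -0.3035  0.0702] [ 0.4314 -0.2898  0.1049]
scene lever 135 [ 0.4716 -0.3096  0.0627] ((476.740966796875, -310.3802490234375), (99.48687744140625, 84.19409942626953), 23.821582794189453)
scene housing
[... 1080 characters left out ...]
32421875, -313.8932189941406), (56.74199676513672, 119.57133483886719), 50.209720611572266)
top housing 719 ((478.8130187988281, -321.5577087402344), (95.38318634033203, 88.03192138671875), 15.066383361816406)
{'time_s': 1.3, 'q': [-77.713, 21.807, 74.336, 0.001, 83.857, -12.337], 'qvel': [0.049, -0.008, -0.128, -0.031, -0.039, 0.026], 'joint_efforts': [-0.0, -44.833, -23.146, -0.0, 0.001, -0.0], 'position': [0.229, -0.5, 0.231], 'tool_rot': [[0.909, 0.417, 0.0], [0.417, -0.909, 0.0], [0.0, 0.0, -1.0]], 'ft_force': [0.01, -0.641, -0.841], 'wrist_torque': [-0.027, 0.008, -0.056], 'gripper_force': 0.0, 'grip_width': 0.085}<stdin>:11: RuntimeWarning: Mean of empty slice.
  ret = um.true_divide(
```

View pics/crop1.png

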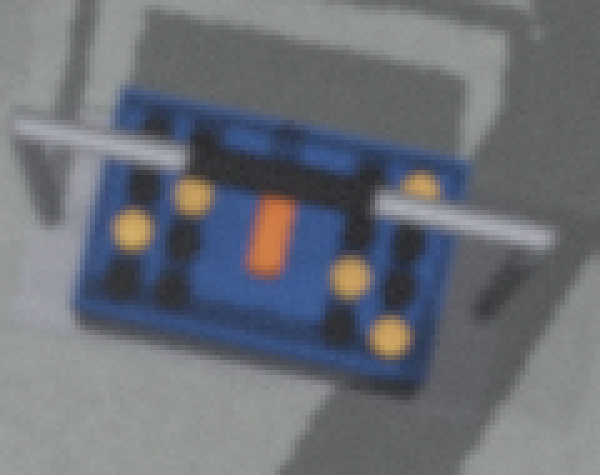

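The crop shows the blue tray with black and brass caps. Its orange grip is at crop (270,235), half under the carry bar, so this is the right tray. Grip is at about (0.597, -0.003, 0.128), with carrier x at about -13° yaw. Next I work out the moves to the pre-grasp.

```bash
cat >> h.py <<'E'
from scipy.spatial.transform import Rotation as Ro
def tool(yaw,tilt):
    a,t=np.radians([yaw,tilt]); u=np.array([np.cos(a),np.sin(a),0])
    z=np.sin(t)*u-np.cos(t)*np.array([0,0,1]); y=np.array([np.sin(a),-np.cos(a),0])
    return np.stack([np.cross(y,z),y,z],1)
def rel(p,R,p0=None,R0=None):
    s=env.observe(); p0=s['position'] if p0 is None else p0; R0=s['tool_rot'] if R0 is None else R0
    R0=np.array(R0); return np.r_[R0.T@(np.array(p)-p0)*100,np.degrees(Ro.from_matrix(R0.T@R).as_rotvec())].round(2)
G=np.array([.5912,-.0017,.130]); YAW,TILT=-12.9,42
E
python3 - <<'E'
from h import *
R=tool(YAW,TILT); T=G+.019*R[:,2]
print('tcp grasp',T.round(4),'pre',(T-.13*R[:,2]).round(4)); 
p0=env.observe()['position']; 
print(rel(np.array([.40,-.25,.26]),tool(0,20)),rel(T-.13*R[:,2],R))
E
```

```text
tcp grasp [ 0.6036 -0.0045  0.1159] pre [0.5188 0.0149 0.2125]
[ 25.95 -15.61  -2.87  -4.3   19.69  24.37] [ 47.78 -34.73   1.88 -13.74  40.46  35.81]
```

jog_arm([
  [26,-15.6,-2.9,-4.3,19.7,24.4],
  [26,-15.6,-2.9,-4.3,19.7,24.4],
  [26,-15.6,-2.9,-4.3,19.7,24.4],
  [26,-15.6,-2.9,-4.3,19.7,24.4],
  [26,-15.6,-2.9,-4.3,19.7,24.4],
  [26,-15.6,-2.9,-4.3,19.7,24.4],
  [26,-15.6,-2.9,-4.3,19.7,24.4],
  [26,-15.6,-2.9,-4.3,19.7,24.4],
], hand=0.7)

```text
time_s: 1.97
position: [0.402, -0.2458, 0.2613]
tool_rot: [[0.939, 0.003, 0.344], [0.002, -1.0, 0.001], [0.344, 0.0, -0.939]]
ft_force: [-0.6, -0.5, 0.1]
grip_width: 0.0595
gripper_force: 0.0
```

```bash
python3 - <<'E'
from h import *
R=tool(YAW,TILT); T=G+.019*R[:,2]
s=env.observe();print(s['position'],s['q']); print(rel([.40,0.02,.25],R),rel(T-.13*R[:,2],R))
E
```

```text
[ 0.40197806 -0.24578412  0.2612985 ] [-55.26953637   5.63825652  94.20935868  17.5952268   69.34187306
  29.89903732]
[ -0.51 -26.58   1.02  -6.77  21.81  11.25] [  9.36 -26.04   8.62  -6.77  21.81  11.25]
```

jog_arm([
  [-0.5,-26.6,1,-6.8,21.8,11.2],
  [-0.5,-26.6,1,-6.8,21.8,11.2],
  [-0.5,-26.6,1,-6.8,21.8,11.2],
  [-0.5,-26.6,1,-6.8,21.8,11.2],
  [-0.5,-26.6,1,-6.8,21.8,11.2],
  [9.4,-26,8.6,-6.8,21.8,11.2],
  [9.4,-26,8.6,-6.8,21.8,11.2],
  [9.4,-26,8.6,-6.8,21.8,11.2],
])

```text
time_s: 2.63
position: [0.491, -0.004, 0.2219]
tool_rot: [[0.724, -0.225, 0.652], [-0.166, -0.974, -0.151], [0.67, 0.001, -0.743]]
ft_force: [0.1, -1.5, 0.5]
grip_width: 0.0597
gripper_force: 0.0
```

jog_arm([
  [0,0,0,0,0,0],
  [0,0,0,0,0,0],
  [0,0,0,0,0,0],
])

```text
time_s: 2.88
position: [0.4892, -0.0061, 0.2213]
tool_rot: [[0.726, -0.226, 0.649], [-0.167, -0.974, -0.152], [0.667, 0.002, -0.745]]
ft_force: [0.6, -0.1, 0.4]
grip_width: 0.0599
gripper_force: 0.0
```

```bash
python3 - <<'E'
from h import *
R=tool(YAW,TILT); T=G+.019*R[:,2]
s=env.observe();print(s['position'],s['q'],s['ft_force']); print(rel(T-.13*R[:,2],R),rel(T,R))
im=env.get_image('wrist'); P=cloud(im); save(im,'wrist1.png',None,1)
hsv=cv2.cvtColor(im['frame'],cv2.COLOR_RGB2HSV);h,sa=hsv[...,0].astype(int),hsv[...,1].astype(int)
m=((h<14)|(h>172))&(sa>150)&(P[...,2]>.105)&(P[...,2]<.16)
q=P[m]; rc=cv2.minAreaRect((q[:,:2]*1000).astype(np.float32)); print(m.sum(),q.min(0),q.max(0),rc)
t=q[q[:,2]>.138]; print('top',len(t),t.mean(0),cv2.minAreaRect((t[:,:2]*1000).astype(np.float32)))
E
```

```text
[ 0.48916653 -0.00606221  0.22126583] [-15.41032418   3.99667088 113.35817464   4.14367788  20.91411569
  84.31163438] [ 0.58092545 -0.07968081  0.38759853]
[ 1.22 -2.71  2.26  0.2   0.2  -0.05] [ 1.26 -2.76 15.26  0.2   0.2  -0.05]
870 [ 0.56654903 -0.01679769  0.11721024] [0.62107838 0.01062357 0.14271131] ((594.1896362304688, -3.1240243911743164), (17.926042556762695, 55.08329391479492), 77.18704986572266)
top 598 [ 0.58780468 -0.00210087  0.14030097] ((594.2150268554688, -3.152456283569336), (17.685819625854492, 55.018714904785156), 76.89970397949219)
```

View pics/wrist1.png

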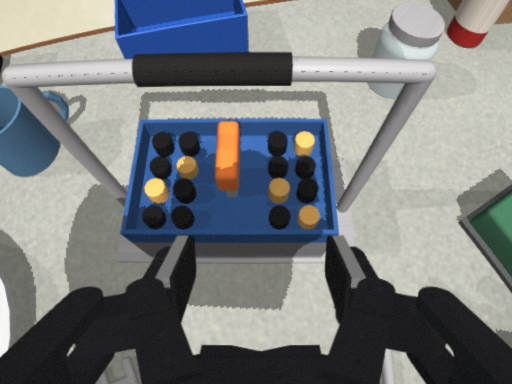

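The wrist view shows the orange grip at (228,155) between the caps, with the tray rim clear of the fingers. The block's centre refines to (0.594, -0.003), so I align and go in.

jog_arm([
  [1,-2.7,2,0.2,0.2,0],
  [1,-2.7,4,0.2,0.2,0],
  [1,-2.75,7,0.2,0.2,0],
  [1,-2.75,10,0.2,0.2,0],
  [1.05,-2.75,12.5,0.2,0.2,0],
  [1.05,-2.75,14.2,0.2,0.2,0],
  [1.05,-2.75,15,0.2,0.2,0],
  [1.05,-2.75,15,0.2,0.2,0],
])

```text
time_s: 3.6
position: [0.6057, -0.004, 0.1262]
tool_rot: [[0.733, -0.229, 0.64], [-0.171, -0.974, -0.152], [0.658, 0.002, -0.753]]
ft_force: [0.7, -0.8, 0.5]
grip_width: 0.0598
gripper_force: 0.0
```

```bash
sed -i 's/^G=.*;/G=np.array([.5883,-.0018,.130]);/' h.py; python3 - <<'E'
from h import *
R=tool(YAW,TILT); T=G+.019*R[:,2]
s=env.observe();print(s['position'],T,s['q'],s['ft_force']); print(rel(T,R))
E
```

```text
[ 0.60567877 -0.00400302  0.1262388 ] [ 0.60069261 -0.00463829  0.11588025] [-10.86090207  23.98365846 104.97775593  -9.35395203  10.05357224
 100.92041293] [ 0.6825825  -0.8330021   0.47808402]
[-1.04  0.17  0.47  0.29  0.86 -0.17]
```

```bash
sed -i 's/^G=.*/G=np.array([.5864,-.0013,.129]); YAW,TILT=-12.9,38/' h.py; python3 - <<'E'
from h import *
R=tool(YAW,TILT); T=G+.019*R[:,2]
print(T,rel(T,R))
E
```

```text
[ 0.59780234 -0.00391148  0.1140278 ] [-1.38  0.17  0.41  0.28 -3.14 -0.18]
```

jog_arm([
  [-0.7,0.1,0.2,0.3,-3.1,-0.2],
  [-1.4,0.15,0.4,0.3,-3.1,-0.2],
  [-1.4,0.15,0.4,0.3,-3.1,-0.2],
  [-1.4,0.15,0.4,0.3,-3.1,-0.2],
])

```text
time_s: 3.93
position: [0.5965, -0.0024, 0.1144]
tool_rot: [[0.767, -0.221, 0.602], [-0.174, -0.975, -0.137], [0.617, -0.0, -0.787]]
ft_force: [-0.2, -0.8, 0.2]
grip_width: 0.0598
gripper_force: 0.0
```

```bash
python3 - <<'E'
from h import *
R=tool(YAW,TILT); T=G+.019*R[:,2]
s=env.observe();print(s['position'],T,s['q'],s['ft_force']); print(rel(T,R))
im=env.get_image('wrist');save(im,'wrist2.png')
E
```

```text
[ 0.59651309 -0.00241578  0.11440975] [ 0.59780234 -0.00391148  0.1140278 ] [-11.14738857  24.34517576 105.09152591  -4.67025716  12.51783772
  95.85691394] [-0.17940438 -0.80529611  0.23775796]
[ 0.1   0.12  0.13 -0.07 -0.1   0.08]
```

View pics/wrist2.png

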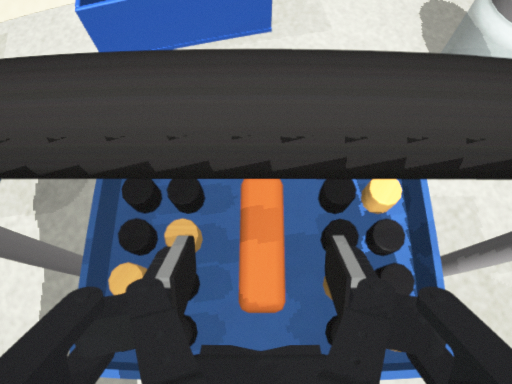

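The wrist view shows the block centred between the fingers, at column 262 with the fingertips at 176 and 345, and the bar clear. I close the fingers.

jog_arm([
  [0.1,0.1,0.1,0,0,0],
  [0.1,0.1,0.1,0,0,0],
  [0.1,0.1,0.1,0,0,0],
  [0.1,0.1,0.1,0,0,0],
  [0.1,0.1,0.1,0,0,0],
  [0.1,0.1,0.1,0,0,0],
], hand=0, newtons=80)

```text
time_s: 4.48
position: [0.5986, -0.0036, 0.1141]
tool_rot: [[0.768, -0.221, 0.602], [-0.174, -0.975, -0.136], [0.617, -0.0, -0.787]]
ft_force: [-1.9, 0.8, 3.8]
grip_width: 0.0169
gripper_force: 78.5
```

```bash
python3 - <<'E'
from h import *
s=env.observe();p=s['position'];R=np.array(s['tool_rot']);print(p,s['ft_force'],s['q'],s['grip_width'])
for dz in(.012,.016): print(rel(p+[0,0,dz],R))
u=np.array([np.cos(np.radians(-12.9)),np.sin(np.radians(-12.9)),0])
for d in(.06,.13):print(rel(p+[0,0,.017]-d*u,R))
E
```

```text
[ 0.59859251 -0.00359147  0.11413082] [-1.89478532  0.8009367   3.81815169] [-11.26424078  24.51556541 104.79939331  -4.16627722  12.64963201
  95.25106582] 0.016917452596254337
[ 0.74 -0.   -0.94  0.    0.    0.  ]
[ 0.99 -0.   -1.26  0.    0.    0.  ]
[-3.67 -0.02 -5.04  0.    0.    0.  ]
[-9.18 -0.03 -9.36  0.    0.    0.  ]
```

Gripped, with opening 17 mm at 78 N. Now the straight-up lift.

jog_arm([
  [0.12,0,-0.16,0,0,0],
  [0.3,0,-0.4,0,0,0],
  [0.5,0,-0.63,0,0,0],
  [0.68,0,-0.87,0,0,0],
  [0.86,0,-1.1,0,0,0],
  [0.99,0,-1.26,0,0,0],
  [0.99,0,-1.26,0,0,0],
  [0.99,0,-1.26,0,0,0],
])

```text
time_s: 5.15
position: [0.5985, -0.0036, 0.13]
tool_rot: [[0.768, -0.221, 0.601], [-0.174, -0.975, -0.136], [0.616, -0.0, -0.788]]
ft_force: [-0.4, -0.5, -3.2]
grip_width: 0.0171
gripper_force: 78.0
```

```bash
cat > lev.py <<'E'
from h import *
def rim(c):
    im=env.get_image(c);P=cloud(im)
    r=[r for r in env.regions_of(c,'cap_tray')]
    s=env.observe();p=np.array(s['position'])
    hsv=cv2.cvtColor(im['frame'],cv2.COLOR_RGB2HSV)
    b=(hsv[...,0]>105)&(hsv[...,0]<128)&(hsv[...,1]>130)&(im['depth']>0)&(np.hypot(P[...,0]-p[0],P[...,1]-p[1])<.14)&(P[...,2]>p[2]-.06)
    q=P[b]; z=q[:,2]
    return im,P,q
E
python3 - <<'E'
from lev import *
s=env.observe();print(s['position'],s['ft_force'],s['wrist_torque'],s['q'])
for c in('scene','top'):
    im,P,q=rim(c)
    rc=cv2.minAreaRect((q[:,:2]*1000).astype(np.float32));c0=np.array(rc[0])/1000
    a=np.radians(-12.9);u=np.array([np.cos(a),np.sin(a)]);v=np.array([-u[1],u[0]])
    lu,lv=(q[:,:2]-c0)@u,(q[:,:2]-c0)@v
    e=lambda m:(m.sum(),np.round(np.percentile(q[m,2],90),4)) if m.sum()>5 else None
    print(c,rc,'+x',e(lu>.055),'-x',e(lu<-.055),'+y',e(lv>.09),'-y',e(lv<-.09))
save(env.get_image('scene'),'lift.png',[100,300,160,360],3)
E
```

```text
[ 0.59850134 -0.00358752  0.12998212] [-0.35162133 -0.46267622 -3.19699077] [ 0.18826941  0.63398957 -0.00435166] [-11.26610311  22.91108    103.74457829  -3.44472221  15.3343681
  94.50683947]
scene ((596.0955810546875, -3.0502166748046875), (192.0422821044922, 129.0584716796875), 77.82079315185547) +x (np.int64(429), np.float64(0.1144)) -x (np.int64(156), np.float64(0.1106)) +y (np.int64(128), np.float64(0.1161)) -y (np.int64(72), np.float64(0.1128))
top ((596.126220703125, -5.0008087158203125), (180.20603942871094, 117.17851257324219), 75.7569580078125) +x (np.int64(6), np.float64(0.1082)) -x (np.int64(21), np.float64(0.1152)) +y None -y None
```

View pics/lift.png

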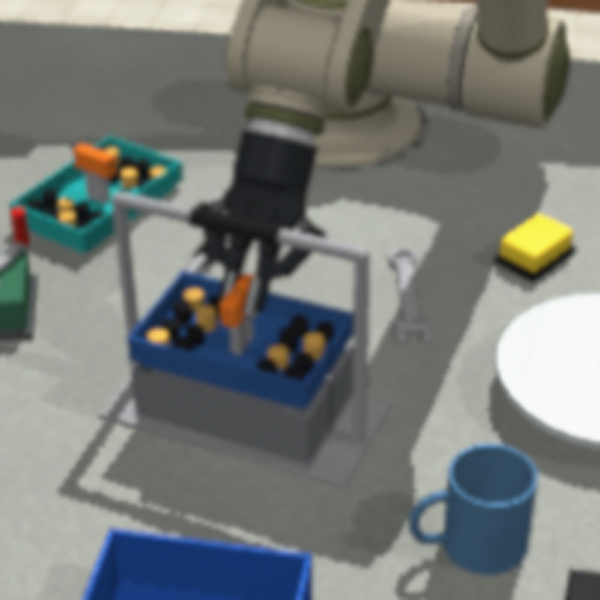

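The lifted tray is level, with its rim at about 0.114 all round, and the grey trays are still in the carrier. Next I withdraw along carrier -x.

jog_arm([
  [-0.6,0,-0.5,0,0,0],
  [-1.6,0,-1.25,0,0,0],
  [-3.1,0,-2.4,0,0,0],
  [-4.7,0,-3.7,0,0,0],
  [-6.3,0,-4.9,0,0,0],
  [-7.9,0,-6.2,0,0,0],
  [-9.4,0,-7.4,0,0,0],
  [-10.2,0,-8,0,0,0],
])

```text
time_s: 6.07
position: [0.4713, 0.0267, 0.137]
tool_rot: [[0.774, -0.222, 0.593], [-0.175, -0.975, -0.136], [0.608, 0.001, -0.794]]
ft_force: [0.1, -0.4, -4.2]
grip_width: 0.0171
gripper_force: 78.3
```

```bash
python3 - <<'E'
from h import *
s=env.observe();p=s['position'];R=np.array(s['tool_rot']);print(p,s['ft_force'],s['q'],s['qvel'].round(1))
C=np.array([.508,.3645]) # turntable
u=lambda y:np.array([np.cos(np.radians(y)),np.sin(np.radians(y)),0])
# tcp rel. tray centre: at grasp TCP(.5986,-.0036) tray centre (.5945,-.003); TCP z = origin+.054
off=np.array([.5986,-.0036])-np.array([.5946,-.0031]); 
for yaw in(-12.9,7.1,22.1):
    D=Ro.from_euler('z',yaw+12.9,degrees=True); o=D.apply([*off,0])[:2]
    for z in(.25,.15,.098): print(yaw,z,rel([*(C+o),z],D.as_matrix()@R))
print(rel(p+[0,0,.06],R),rel(p+[-.02,.1,.1],R))
E
```

```text
[0.47130528 0.02672791 0.13696904] [ 0.13307897 -0.4460794  -4.18496816] [-10.26023705  12.30213407 120.36155814  -9.29137483  10.04412206
 101.12797282] [ 1.6 -9.9  9.9 -7.4 -0.3  8.5]
-12.9 0.25 [  4.12 -33.77 -11.14   0.     0.     0.  ]
-12.9 0.15 [ -1.97 -33.79  -3.21   0.     0.     0.  ]
-12.9 0.098 [ -5.13 -33.8    0.92   0.     0.     0.  ]
7.1 0.25 [ 4.090e+00 -3.391e+01 -1.117e+01  1.216e+01  3.000e-02 -1.588e+01]
7.1 0.15 [-2.000e+00 -3.392e+01 -3.230e+00  1.216e+01  3.000e-02 -1.588e+01]
7.1 0.098 [-5.160e+00 -3.393e+01  9.000e-01  1.216e+01  3.000e-02 -1.588e+01]
22.1 0.25 [  4.04 -34.   -11.2   21.28   0.05 -27.79]
22.1 0.15 [ -2.04 -34.01  -3.26  21.28   0.05 -27.79]
22.1 0.098 [ -5.2  -34.02   0.86  21.28   0.05 -27.79]
[ 3.65  0.01 -4.76  0.    0.    0.  ] [  2.78  -9.29 -10.48   0.     0.     0.  ]
```

```bash
cat > tt.py <<'E'
from h import *
C=np.array([.508,.3645]); off=np.array([.5986,-.0036])-np.array([.5946,-.0031])
def tgt(yaw,z,tilt=38.):
    D=Ro.from_euler('z',yaw+12.8,degrees=True); return [*(C+D.apply([*off,0])[:2]),z],tool(yaw,tilt)
E
python3 - <<'E'
from tt import *
s=env.observe();p=np.array(s['position'])
print(rel(p+[0,0,.09],tool(-12.8,38)))
for z in(.25,.22): print(rel(*tgt(17.2,z)))
q,R=tgt(17.2,.22); print(rel(q,R,p+[0,0,.09],tool(-12.8,38)), rel((p+[0,0,.09]+q)/2,tool(2.2,38),p+[0,0,.09],tool(-12.8,38)))
E
```

```text
[ 5.47  0.01 -7.14  0.07  0.55  0.04]
[  4.06 -33.97 -11.19  18.42   0.56 -23.69]
[  2.23 -33.97  -8.81  18.42   0.56 -23.69]
[ -3.25 -33.99  -1.65  18.47  -0.   -23.64] [ -1.62 -16.99  -0.83   9.23   0.   -11.82]
```

jog_arm([
  [0.4,0,-0.5,0,0,0],
  [1.2,0,-1.5,0.1,0.2,0],
  [2.2,0,-2.9,0.1,0.5,0],
  [3.3,0,-4.3,0.1,0.5,0],
  [4.4,0,-5.8,0.1,0.5,0],
  [5.2,0,-6.8,0.1,0.5,0],
  [5.5,0,-7.1,0.1,0.5,0],
  [5.5,0,-7.1,0.1,0.5,0],
])

```text
time_s: 6.73
position: [0.4751, 0.0259, 0.2283]
tool_rot: [[0.766, -0.221, 0.603], [-0.174, -0.975, -0.136], [0.619, -0.0, -0.786]]
ft_force: [-0.2, -0.9, -3.7]
grip_width: 0.017
gripper_force: 78.5
```

```bash
python3 - <<'E'
from tt import *
s=env.observe();p=np.array(s['position']);print(p,s['tool_rot'][:,2],s['q'],s['ft_force'])
q,R=tgt(17.2,.20)
from scipy.spatial.transform import Slerp
for f in(.5,1): print(rel(p+f*(np.array(q)-p),tool(-12.8+30*f,38)))
E
```

```text
[0.47511329 0.02592013 0.22833193] [ 0.60341948 -0.13630098 -0.78568885] [-10.35599774   2.59523654 111.24533093  -3.12647319  28.00310786
  94.66141359] [-0.22924439 -0.85886165 -3.68511154]
[ -2.43 -16.99  -0.1    9.21  -0.22 -11.78]
[ -4.86 -33.98  -0.2   18.47  -0.22 -23.58]
```

jog_arm([
  [-0.2,-1.4,0,0.8,0,-1],
  [-0.5,-3.7,0,2,0,-2.6],
  [-1,-6.8,0,3.7,0,-4.7],
  [-1.5,-10.2,-0.1,5.5,-0.1,-7.1],
  [-2,-13.9,-0.1,7.5,-0.1,-9.6],
  [-2.5,-17.7,-0.1,9.6,-0.1,-12.3],
  [-3.1,-21.4,-0.1,11.6,-0.1,-14.9],
  [-3.6,-25.1,-0.1,13.7,-0.2,-17.5],
])

```text
time_s: 7.4
position: [0.5009, 0.2793, 0.2037]
tool_rot: [[0.78, 0.168, 0.603], [0.132, -0.986, 0.103], [0.612, -0.001, -0.791]]
ft_force: [1.2, -0.5, -3.4]
grip_width: 0.0174
gripper_force: 78.6
```

```bash
python3 - <<'E'
from tt import *
s=env.observe();p=np.array(s['position']);print(p,s['tool_rot'][:,2],s['q'],s['ft_force'],s['qvel'].round(1))
for z in (.2,.14): print(rel(*tgt(17.2,z)))
E
```

```text
[0.50090393 0.27933712 0.20373252] [ 0.60284387  0.10307672 -0.79117283] [ 20.25377108  14.84357075 100.20084444 -13.61814262  28.4007686
 110.47751848] [ 1.1664997  -0.50204061 -3.43398944] [ 41.   26.4 -32.    3.4   5.9  -2.4]
[ 1.76 -8.37  1.84  4.6   0.29 -5.98]
[-1.91 -8.36  6.59  4.6   0.29 -5.98]
```

jog_arm([
  [0.6,-3,0.6,1.6,0.1,-2.1],
  [1.1,-5.4,1.2,3,0.2,-3.9],
  [1.5,-7.2,1.6,4,0.3,-5.2],
  [1.7,-8.1,1.8,4.5,0.3,-5.8],
  [1.8,-8.4,1.8,4.6,0.3,-6],
  [1.8,-8.4,1.8,4.6,0.3,-6],
  [1.8,-8.4,1.8,4.6,0.3,-6],
])

```text
time_s: 7.98
position: [0.5124, 0.3635, 0.202]
tool_rot: [[0.753, 0.292, 0.59], [0.23, -0.957, 0.18], [0.617, 0.001, -0.787]]
ft_force: [-0.3, -0.2, -3.2]
grip_width: 0.0169
gripper_force: 78.7
```

```bash
python3 - <<'E'
from tt import *
s=env.observe();p=np.array(s['position']);print(p,s['tool_rot'][:,2],s['q'],s['ft_force'],s['qvel'].round(1))
for z in (.14,.11,.104,.0941): print(tgt(17.2,z)[0],rel(*tgt(17.2,z)))
im=env.get_image('top');P=cloud(im)
m=(np.hypot(P[...,0]-.508,P[...,1]-.3645)<.15)&(P[...,2]>.03)&(P[...,2]<.0455); hsv=cv2.cvtColor(im['frame'],cv2.COLOR_RGB2HSV)
b=(hsv[...,0]>100)&(hsv[...,0]<128)&(hsv[...,1]>110)&(P[...,1]>.2)&(P[...,2]>.12)&(P[...,1]<.5)
q=P[b];print('tray',b.sum(),cv2.minAreaRect((q[:,:2]*1000).astype(np.float32)),np.percentile(q[:,2],[50,90]))
save(im,'over.png',[120,290,50,260],3)
E
```

```text
[0.51237283 0.36350259 0.20200205] [ 0.59023316  0.1795256  -0.78701676] [ 27.19468886  19.80465626  92.97130327 -12.64358591  30.18827033
 109.04145533] [-0.26639819 -0.24450251 -3.23208841] [-0.4 -0.5  0.3 -0.  -0.1  0. ]
[np.float64(0.5117141016151378), np.float64(0.36606698729810777), 0.14] [-3.82 -0.27  4.89  0.17 -0.09 -0.17]
[np.float64(0.5117141016151378), np.float64(0.36606698729810777), 0.11] [-5.67 -0.27  7.25  0.17 -0.09 -0.17]
[np.float64(0.5117141016151378), np.float64(0.36606698729810777), 0.104] [-6.04 -0.27  7.72  0.17 -0.09 -0.17]
[np.float64(0.5117141016151378), np.float64(0.36606698729810777), 0.0941] [-6.65 -0.27  8.5   0.17 -0.09 -0.17]
tray 1311 ((510.0968322753906, 361.508056640625), (118.57009887695312, 190.16773986816406), 16.91048812866211) [0.16206747 0.18417872]
```

View pics/over.png

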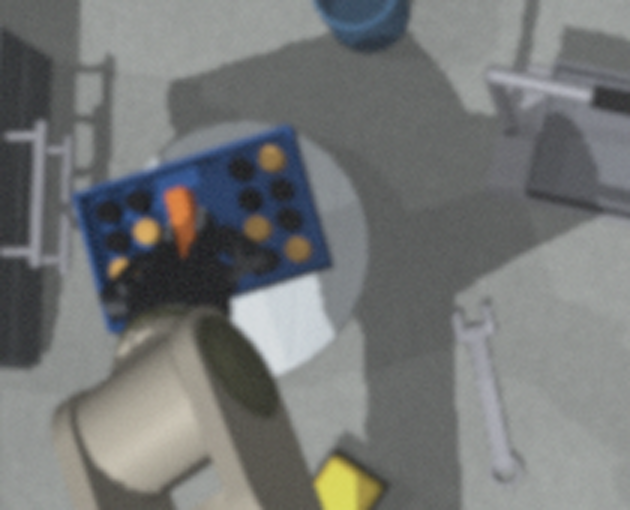

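```bash
python3 - <<'E'
from tt import *
P=np.load('top0.npz')['P'].reshape(-1,3);Q=np.load('scene0.npz')['P'].reshape(-1,3)
for A in(P,Q):
    m=(A[:,0]>.35)&(A[:,0]<.68)&(A[:,1]>.42)&(A[:,1]<.7)&(A[:,2]>.06); B=A[m]
    print(m.sum(),np.percentile(B[:,1],[0,1,5]), B[B[:,1]<np.percentile(B[:,1],2)].mean(0))
E
```

```text
6602 [0.51733659 0.52075075 0.55718762] [0.54897487 0.52081247 0.11579422]
3635 [0.51816802 0.52140302 0.54800527] [0.56158399 0.5213436  0.11042821]
```

jog_arm([
  [-0.4,-0.1,0.5,0,0,0],
  [-1,-0.2,1.3,0.1,0,-0.1],
  [-1.8,-0.3,2.3,0.2,-0.1,-0.2],
  [-2.6,-0.3,3.3,0.2,-0.1,-0.2],
  [-3.4,-0.3,4.3,0.2,-0.1,-0.2],
  [-3.8,-0.3,4.9,0.2,-0.1,-0.2],
  [-3.8,-0.3,4.9,0.2,-0.1,-0.2],
])

```text
time_s: 8.62
position: [0.5114, 0.3665, 0.1385]
tool_rot: [[0.754, 0.297, 0.586], [0.234, -0.955, 0.182], [0.614, 0.0, -0.79]]
ft_force: [-0.1, 0.0, -3.3]
grip_width: 0.0173
gripper_force: 78.7
```

```bash
python3 - <<'E'
from tt import *
s=env.observe();p=np.array(s['position']);print(p,s['tool_rot'][:,2],s['q'],s['ft_force'],s['qvel'].round(1))
for z in (.11,.10,.0941): print(rel(*tgt(17.2,z)),rel(*tgt(7.2,z)))
E
```

```text
[0.51142779 0.36648434 0.13847705] [ 0.58617347  0.18182731 -0.78951852] [ 27.4497754   24.95850044  97.52008923 -17.67013603  21.01513176
 114.63298589] [-0.12538407  0.00503343 -3.30420291] [ 0.3 -1.7 -2.   1.5  1.6 -1.7]
[-1.74  0.05  2.26 -0.02  0.14  0.05] [-1.74  0.12  2.26 -6.17  0.14  7.94]
[-2.35  0.05  3.05 -0.02  0.14  0.05] [-2.35  0.12  3.05 -6.17  0.14  7.94]
[-2.71  0.05  3.51 -0.02  0.14  0.05] [-2.71  0.12  3.51 -6.17  0.14  7.94]
```

jog_arm([
  [-0.4,0,0.5,0,0.1,0],
  [-1,0,1.3,0,0.1,0],
  [-1.6,0,2,0,0.1,0],
  [-2,0,2.6,0,0.1,0],
  [-2.25,0,2.9,0,0.1,0],
  [-2.35,0,3.05,0,0.1,0],
  [-2.35,0,3.05,0,0.1,0],
])

```text
time_s: 9.2
position: [0.5124, 0.3674, 0.1019]
tool_rot: [[0.751, 0.297, 0.59], [0.234, -0.955, 0.184], [0.618, -0.0, -0.786]]
ft_force: [0.2, 0.6, -2.7]
grip_width: 0.0169
gripper_force: 78.8
```

```bash
python3 - <<'E'
from tt import *
s=env.observe();p=np.array(s['position']);print(p,s['tool_rot'][:,2],s['q'],s['ft_force'],s['qvel'].round(1))
for z in (.097,.0945,.0935,.0925): print(rel(*tgt(17.2,z)))
im=env.get_image('scene');P=cloud(im)
hsv=cv2.cvtColor(im['frame'],cv2.COLOR_RGB2HSV)
b=(hsv[...,0]>100)&(hsv[...,0]<128)&(hsv[...,1]>110)&(P[...,1]>.2)&(P[...,2]>.07)&(P[...,1]<.5)&(P[...,0]<.63)
q=P[b];print('tray',b.sum(),cv2.minAreaRect((q[:,:2]*1000).astype(np.float32)),np.percentile(q[:,2],[50,90,97]))
E
```

```text
[0.51236517 0.36740432 0.10188183] [ 0.58977408  0.18390617 -0.78634919] [ 27.491037    28.43632414  99.80411033 -24.33570137  15.35306724
 121.62159071] [ 0.24552298  0.6476411  -2.72311261] [ 0.1 -0.6 -0.5  0.8  0.4 -0.7]
[-0.38  0.11  0.32 -0.07 -0.15  0.07]
[-0.54  0.11  0.52 -0.07 -0.15  0.07]
[-0.6   0.11  0.6  -0.07 -0.15  0.07]
[-0.66  0.11  0.67 -0.07 -0.15  0.07]
tray 683 ((509.1100769042969, 365.693115234375), (130.2138214111328, 191.40403747558594), 16.810630798339844) [0.07937296 0.08687205 0.08870102]
```

jog_arm([
  [-0.15,0,0.13,0,0,0],
  [-0.3,0.1,0.25,0,-0.1,0],
  [-0.38,0.1,0.33,0,-0.1,0],
  [-0.44,0.1,0.4,0,-0.1,0],
  [-0.5,0.1,0.47,0,-0.1,0],
  [-0.54,0.1,0.52,0,-0.1,0],
  [-0.54,0.1,0.52,0,-0.1,0],
])

```text
time_s: 9.83
position: [0.5115, 0.3661, 0.0944]
tool_rot: [[0.752, 0.297, 0.588], [0.234, -0.955, 0.183], [0.616, -0.0, -0.788]]
ft_force: [-0.3, 0.3, -4.5]
grip_width: 0.0166
gripper_force: 78.7
```

Still carrying the full weight, so I go down in small steps.

jog_arm([
  [-0.03,0,0.04,0,0,0],
  [-0.06,0,0.08,0,0,0],
  [-0.06,0,0.08,0,0,0],
])

```text
time_s: 10.08
position: [0.5118, 0.3663, 0.0941]
tool_rot: [[0.751, 0.298, 0.589], [0.234, -0.955, 0.184], [0.617, -0.0, -0.787]]
ft_force: [-2.7, -1.3, 1.9]
grip_width: 0.017
gripper_force: 79.7
```

jog_arm([
  [-0.03,0,0.04,0,0,0],
  [-0.06,0,0.08,0,0,0],
  [-0.06,0,0.08,0,0,0],
])

```text
time_s: 10.33
position: [0.512, 0.3664, 0.0941]
tool_rot: [[0.75, 0.298, 0.591], [0.233, -0.955, 0.185], [0.619, -0.001, -0.786]]
ft_force: [-6.2, -3.4, 11.1]
grip_width: 0.0173
gripper_force: 81.1
```

jog_arm([
  [0.05,0,-0.06,0,0,0],
  [0.05,0,-0.06,0,0,0],
])

```text
time_s: 10.5
position: [0.512, 0.3664, 0.0942]
tool_rot: [[0.751, 0.298, 0.59], [0.234, -0.955, 0.184], [0.618, -0.001, -0.786]]
ft_force: [-3.0, -1.6, 5.9]
grip_width: 0.0171
gripper_force: 79.9
```

jog_arm([
  [0,0,0,0,0,0],
  [0,0,0,0,0,0],
  [0,0,0,0,0,0],
  [0,0,0,0,0,0],
], hand=0.6)

```text
time_s: 10.83
position: [0.5116, 0.3661, 0.0931]
tool_rot: [[0.752, 0.297, 0.588], [0.234, -0.955, 0.183], [0.616, -0.0, -0.788]]
ft_force: [0.3, -0.8, -0.1]
grip_width: 0.0514
gripper_force: 0.0
```

jog_arm([
  [0,0,-0.5,0,0,0],
  [0,0,-2,0,0,0],
  [0,0,-4,0,0,0],
  [0,0,-7,0,0,0],
  [0,0,-10,0,0,0],
  [0,0,-13,0,0,0],
  [0,0,-14,0,0,0],
  [0,0,-14,0,0,0],
])

```text
time_s: 11.5
position: [0.4287, 0.3406, 0.2058]
tool_rot: [[0.75, 0.298, 0.591], [0.233, -0.955, 0.186], [0.619, -0.001, -0.785]]
ft_force: [0.2, 0.7, 0.6]
grip_width: 0.0514
gripper_force: 0.0
```

```bash
python3 - <<'E'
from tt import *
s=env.observe();p=np.array(s['position']);print(p,s['tool_rot'],s['q'],s['ft_force'])
im=env.get_image('scene');P=cloud(im)
hsv=cv2.cvtColor(im['frame'],cv2.COLOR_RGB2HSV)
b=(hsv[...,0]>100)&(hsv[...,0]<128)&(hsv[...,1]>110)&(P[...,1]>.2)&(P[...,2]>.07)&(P[...,1]<.5)&(P[...,0]<.63)
q=P[b];print('tray',b.sum(),cv2.minAreaRect((q[:,:2]*1000).astype(np.float32)),np.percentile(q[:,2],[50,90,97]))
print(rel([.40,.05,.27],tool(0,0)))
# tally, several cameras, saved first pictures
for c in('scene','top'):
    im=env.get_image(c);P=cloud(im);x,y,z=P[...,0],P[...,1],P[...,2];h=cv2.cvtColor(im['frame'],cv2.COLOR_RGB2HSV).astype(int)
    nt=(abs(x-.475)<.1)&(abs(y+.315)<.1)
    m=nt&(z>.057)&(z<.068)&(h[...,1]<60); Q=P[m][:,:2]; rc=cv2.minAreaRect((Q*1000).astype(np.float32)); print(c,'lever',len(Q),rc,Q.mean(0))
    m=nt&(z>.042)&(z<.056)&(h[...,0]>60)&(h[...,0]<90)&(h[...,1]>80); print('house',m.sum(),cv2.minAreaRect((P[m][:,:2]*1000).astype(np.float32)))
    save(im,c+'_tally.png',[150,230,110,230] if c=='scene' else [170,250,340,460],5)
E
```

```text
[0.42865004 0.34061686 0.20584309] [[ 0.7496118   0.29807312  0.59096071]
 [ 0.23329765 -0.95454228  0.18552964]
 [ 0.61939838 -0.00120547 -0.78507592]] [ 29.68354792  12.40207716 103.6637018  -16.66184872  27.29115969
 114.68262119] [0.21944074 0.65906525 0.62590747]
tray 421 ((510.96942138671875, 365.2637939453125), (126.07127380371094, 190.26947021484375), 17.03676986694336) [0.07501964 0.07981886 0.08163759]
[ -4.92  26.87 -12.25  -5.81 -37.85  16.66]
scene lever 94 ((468.2191467285156, -311.4596252441406), (24.983963012695312, 85.55289459228516), 82.06548309326172) [ 0.47319351 -0.3102166 ]
house 326 ((481.9408874511719, -320.15411376953125), (105.36849212646484, 86.95372009277344), 18.14591407775879)
top lever 186 ((459.94012451171875, -310.7827453613281), (27.34490966796875, 101.51364135742188), 83.11819458007812) [ 0.47046082 -0.31005465]
house 465 ((478.7055358886719, -321.2362060546875), (90.33645629882812, 81.9706039428711), 15.415888786315918)
```

View pics/top_tally.png

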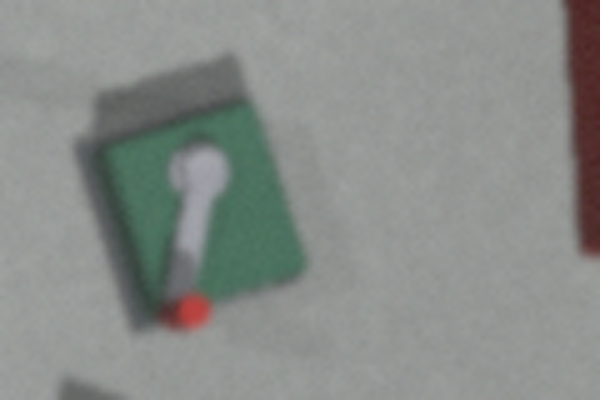

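The tray sits level on the platter: its rim is at 0.079 and its centre at (0.511, 0.365). The crop shows the lever hub at (203,170) and the red pin at (193,311), so the rest direction is about 172.5°. I go to the tally next.

jog_arm([
  [-4.9,26.9,-12.3,-5.8,-37.9,16.7],
  [-4.9,26.9,-12.3,-5.8,-37.9,16.7],
  [-4.9,26.9,-12.3,-5.8,-37.9,16.7],
  [-4.9,26.9,-12.3,-5.8,-37.9,16.7],
  [-4.9,26.9,-12.3,-5.8,-37.9,16.7],
  [-4.9,26.9,-12.3,-5.8,-37.9,16.7],
  [-4.9,26.9,-12.3,-5.8,-37.9,16.7],
  [-4.9,26.9,-12.3,-5.8,-37.9,16.7],
], hand=0.4)

```text
time_s: 12.32
position: [0.4015, 0.0446, 0.2698]
tool_rot: [[1.0, -0.007, -0.004], [-0.007, -1.0, -0.002], [-0.004, 0.002, -1.0]]
ft_force: [0.2, 0.2, 0.8]
grip_width: 0.0341
gripper_force: 0.0
```

```bash
python3 - <<'E'
from h import *
s=env.observe();print(s['position'],s['q'],s['ft_force'])
print(rel([.40,-.285,.23],tool(-7.5,0)))
E
```

```text
[0.40147521 0.04459687 0.26978185] [-10.45630953   5.22707953  90.53301242  -0.17476002  84.44207141
  79.95014086] [0.20644789 0.23544025 0.81839471]
[ 0.09 32.95  4.06  0.15  0.22  7.11]
```

jog_arm([
  [0,32.9,4,0.2,0.2,7.1],
  [0,32.9,4,0.2,0.2,7.1],
  [0,32.9,4,0.2,0.2,7.1],
  [0,32.9,4,0.2,0.2,7.1],
  [0,32.9,4,0.2,0.2,7.1],
  [0,32.9,4,0.2,0.2,7.1],
  [0,32.9,4,0.2,0.2,7.1],
  [0,32.9,4,0.2,0.2,7.1],
])

```text
time_s: 12.98
position: [0.3993, -0.2821, 0.2284]
tool_rot: [[0.992, -0.126, -0.001], [-0.126, -0.992, 0.004], [-0.001, -0.004, -1.0]]
ft_force: [0.6, 0.3, 0.4]
grip_width: 0.0342
gripper_force: 0.0
```

jog_arm([
  [0,0,0,0,0,0],
  [0,0,0,0,0,0],
  [0,0,0,0,0,0],
])

```text
time_s: 13.23
position: [0.3996, -0.2792, 0.2292]
tool_rot: [[0.992, -0.125, -0.0], [-0.125, -0.992, 0.004], [-0.001, -0.004, -1.0]]
ft_force: [0.1, 0.9, 0.5]
grip_width: 0.0342
gripper_force: 0.0
```

```bash
python3 - <<'E'
from h import *
s=env.observe();print(s['position'],s['tool_rot'],s['q'],s['ft_force'])
for c in('wrist','scene'):
    im=env.get_image(c);P=cloud(im);x,y,z=P[...,0],P[...,1],P[...,2];h=cv2.cvtColor(im['frame'],cv2.COLOR_RGB2HSV).astype(int)
    nt=(abs(x-.475)<.1)&(abs(y+.315)<.1)
    m=nt&(z>.075)&(z<.11)&(h[...,1]>130)&((h[...,0]<10)|(h[...,0]>170)); 
    if m.sum(): t=m&(z>.098); print(c,'pin',m.sum(),P[m].min(0),P[m].max(0),'top',t.sum(),(P[t].min(0)+P[t].max(0))/2,P[t].mean(0))
    m=nt&(z>.055)&(z<.07)&(h[...,1]<60); Q=P[m][:,:2]; print(c,'lever',len(Q),cv2.minAreaRect((Q*1000).astype(np.float32)),Q.max(0))
    hub=P[m&(x>.485)]; print('hub',len(hub),hub.mean(0) if len(hub) else'',cv2.minEnclosingCircle((hub[:,:2]*1000).astype(np.float32)) if len(hub) else '')
    if c=='wrist': save(im,'wrist3.png')
E
```

```text
[ 0.39961384 -0.27916803  0.22917486] [[ 9.92151752e-01 -1.25039045e-01 -3.72171886e-04]
 [-1.25036196e-01 -9.92142318e-01  4.42389288e-03]
 [-9.22406817e-04 -4.34263811e-03 -9.99990145e-01]] [-48.96775421  15.7009299   83.97351921   0.15239034  80.53078662
  48.18986956] [0.07809914 0.86416183 0.4567851 ]
wrist pin 425 [ 0.41154518 -0.30688912  0.07502444] [ 0.42862669 -0.29044619  0.10293247] top 347 [ 0.41986441 -0.29866766  0.10047397] [ 0.42013966 -0.29871345  0.10091408]
wrist lever 1725 ((466.5207824707031, -313.2706298828125), (25.652193069458008, 85.20700073242188), 80.50951385498047) [ 0.50883149 -0.29391048]
hub 661 [ 0.49678221 -0.3170087   0.06400239] ((494.4295654296875, -319.0072021484375), 15.193829536437988)
scene pin 30 [ 0.41457139 -0.30543033  0.07699795] [ 0.42988399 -0.28843422  0.10429697] top 11 [ 0.42205601 -0.29807404  0.1015035 ] [ 0.42257616 -0.29751664  0.10081053]
scene lever 104 ((469.6007080078125, -311.0575256347656), (86.00651550292969, 42.339263916015625), 5.469990253448486) [ 0.51347121 -0.2932025 ]
hub 43 [ 0.49994795 -0.31484437  0.06252033] ((497.9463806152344, -316.2258605957031), 15.632794380187988)
```

View pics/wrist3.png

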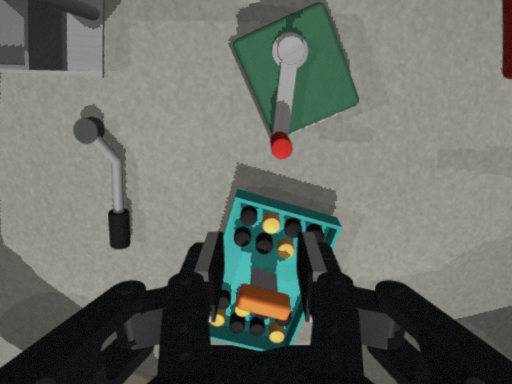

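The wrist view shows the red pin at (282,147) and the hub at (290,50). That puts the pin at (0.4203, -0.2986) and the hinge at about (0.498, -0.3165), with the rest direction at 167°. The spacing fits 80 mm. I straddle the pin.

```bash
python3 - <<'E'
from h import *
R=tool(-13,0)
for z in(.15,.072): print(rel([.4203,-.2986,z],R))
E
```

```text
[ 2.28  1.77  8.   -0.18 -0.01  5.92]
[ 2.28e+00  1.80e+00  1.58e+01 -1.80e-01 -1.00e-02  5.92e+00]
```

jog_arm([
  [1.5,1.2,3,-0.2,0,5.9],
  [2.3,1.8,6,-0.2,0,5.9],
  [2.3,1.8,8,-0.2,0,5.9],
  [2.3,1.8,8,-0.2,0,5.9],
  [2.3,1.8,8,-0.2,0,5.9],
])

```text
time_s: 13.75
position: [0.4204, -0.299, 0.1505]
tool_rot: [[0.974, -0.225, -0.0], [-0.225, -0.974, 0.0], [-0.0, 0.0, -1.0]]
ft_force: [0.8, -0.1, -0.0]
grip_width: 0.0337
gripper_force: 0.0
```

```bash
python3 - <<'E'
from h import *
s=env.observe();print(s['position'],s['ft_force']); print(rel([.4203,-.2986,.072],tool(-13,0)))
E
```

```text
[ 0.42041384 -0.29895643  0.15047528] [ 0.81559839 -0.11652012 -0.03486676]
[-0.02 -0.03  7.85  0.    0.02  0.03]
```

jog_arm([
  [0,0,1.5,0,0,0],
  [0,0,3.5,0,0,0],
  [0,0,5.2,0,0,0],
  [0,0,6.6,0,0,0],
  [0,0,7.4,0,0,0],
  [0,0,7.8,0,0,0],
  [0,0,7.8,0,0,0],
])

```text
time_s: 14.33
position: [0.4206, -0.3001, 0.073]
tool_rot: [[0.974, -0.226, 0.001], [-0.226, -0.974, -0.002], [0.002, 0.001, -1.0]]
ft_force: [-0.1, -0.5, -0.1]
grip_width: 0.0339
gripper_force: 0.0
```

```bash
python3 - <<'E'
from h import *
s=env.observe();print(s['position'],s['ft_force'],s['q'])
H=np.array([.4982,-.3166,0]);p=np.array(s['position']);R=np.array(s['tool_rot'])
for a in range(6,73,6):
    D=Ro.from_euler('z',a,degrees=True).as_matrix(); print(a,rel(H+D@(p-H),D@R))
E
```

```text
[ 0.42061179 -0.30010577  0.07301748] [-0.09752998 -0.48939941 -0.11996165] [-4.86444575e+01  2.86214229e+01  9.28638977e+01 -1.76309041e-02
  5.83951284e+01  5.43982547e+01]
6 [ 0.06  0.83  0.    0.01  0.01 -6.  ]
12 [  0.2    1.65   0.     0.02   0.02 -12.  ]
18 [  0.43   2.44   0.     0.03   0.03 -18.  ]
24 [ 7.40e-01  3.21e+00  1.00e-02  4.00e-02  3.00e-02 -2.40e+01]
30 [ 1.13e+00  3.95e+00  1.00e-02  5.00e-02  4.00e-02 -3.00e+01]
36 [ 1.60e+00  4.63e+00  1.00e-02  6.00e-02  5.00e-02 -3.60e+01]
42 [ 2.13e+00  5.27e+00  1.00e-02  6.00e-02  6.00e-02 -4.20e+01]
48 [ 2.73e+00  5.85e+00  1.00e-02  7.00e-02  7.00e-02 -4.80e+01]
54 [ 3.38e+00  6.36e+00  1.00e-02  8.00e-02  8.00e-02 -5.40e+01]
60 [ 4.09e+00  6.80e+00  2.00e-02  9.00e-02  9.00e-02 -6.00e+01]
66 [ 4.84e+00  7.16e+00  2.00e-02  1.00e-01  9.00e-02 -6.60e+01]
72 [ 5.62e+00  7.44e+00  2.00e-02  1.10e-01  1.00e-01 -7.20e+01]
```

jog_arm([
  [0.06,0.83,0,0,0,-6],
  [0.2,1.65,0,0,0,-12],
  [0.43,2.44,0,0,0,-18],
  [0.74,3.21,0,0,0,-24],
  [1.13,3.95,0,0,0,-30],
  [1.6,4.63,0,0,0,-36],
  [2.13,5.27,0,0,0,-42],
  [2.73,5.85,0,0,0,-48],
])

```text
time_s: 15.0
position: [0.4334, -0.3632, 0.0736]
tool_rot: [[0.817, 0.577, -0.0], [0.577, -0.817, -0.001], [-0.001, 0.0, -1.0]]
ft_force: [-2.8, 2.5, -1.4]
grip_width: 0.0341
gripper_force: 1.9
```

```bash
cat > arc.py <<'E'
from h import *
H=np.array([.4982,-.3166,0]); p0=np.array([.4206,-.3001,.073]); 
def pose(a):
    D=Ro.from_euler('z',a,degrees=True).as_matrix(); return H+D@(p0-H),D@tool(-13,0)
def show(*A):
    s=env.observe();y=np.array(s['tool_rot'])[:,1];print(np.round(s['position'],4),np.round(s['ft_force'],2),'F along tool y',round(float(y@s['ft_force']),2),s['q'].round(1))
    d=np.array(s['position'])-H;print('arm angle',np.degrees(np.arctan2(d[1],d[0]))%360-168, 'r',np.hypot(*d[:2]))
    for a in A: print(a,rel(*pose(a)))
E
python3 -c "
from arc import *
show(54,60,64,66,68,70)"
```

```text
[ 0.4334 -0.3632  0.0736] [-2.83  2.52 -1.42] F along tool y -3.69 [-51.9  32.5  84.8  -0.   62.7   2.8]
arm angle 47.723778348238625 r 0.07980553090947044
54 [ 0.1   0.87  0.06  0.02  0.03 -5.75]
60 [  0.24   1.68   0.06   0.02   0.03 -11.75]
64 [  0.38   2.22   0.06   0.02   0.03 -15.75]
66 [  0.47   2.48   0.06   0.02   0.03 -17.75]
68 [  0.56   2.74   0.06   0.02   0.03 -19.75]
70 [ 6.600e-01  3.000e+00  6.000e-02  2.000e-02  3.000e-02 -2.175e+01]
```

jog_arm([
  [0.1,0.87,0,0,0,-5.8],
  [0.24,1.68,0,0,0,-11.8],
  [0.31,1.95,0,0,0,-13.8],
  [0.38,2.22,0,0,0,-15.8],
  [0.38,2.22,0,0,0,-15.8],
  [0.38,2.22,0,0,0,-15.8],
])

```text
time_s: 15.5
position: [0.4492, -0.3793, 0.0734]
tool_rot: [[0.633, 0.774, -0.0], [0.774, -0.633, -0.002], [-0.001, 0.001, -1.0]]
ft_force: [-6.3, 1.0, 3.0]
grip_width: 0.0341
gripper_force: 2.2
```

```bash
python3 -c "
from arc import *
show(66,68,70,72)"
```

```text
[ 0.4492 -0.3793  0.0734] [-6.34  0.95  2.98] F along tool y -5.5 [-51.7  34.3  81.   -0.1  64.7 -12.4]
arm angle 63.95177490232348 r 0.0795811101965346
66 [ 0.04  0.28  0.04  0.05  0.07 -2.3 ]
68 [ 0.06  0.56  0.04  0.05  0.07 -4.3 ]
70 [ 0.09  0.83  0.04  0.05  0.07 -6.3 ]
72 [ 0.13  1.11  0.04  0.05  0.07 -8.3 ]
```

jog_arm([
  [0.03,0.15,0,0,0,-1.2],
  [0.04,0.28,0,0,0,-2.3],
  [0.04,0.28,0,0,0,-2.3],
])

```text
time_s: 15.75
position: [0.4506, -0.3797, 0.0732]
tool_rot: [[0.601, 0.799, -0.003], [0.799, -0.601, 0.001], [-0.001, -0.003, -1.0]]
ft_force: [-10.3, 4.3, 6.0]
grip_width: 0.0339
gripper_force: 5.4
```

jog_arm([
  [0.02,0.14,0,0,0,-1],
  [0.03,0.28,0,0,0,-2],
  [0.03,0.28,0,0,0,-2],
])

```text
time_s: 16.0
position: [0.4514, -0.3797, 0.073]
tool_rot: [[0.573, 0.82, -0.007], [0.82, -0.573, 0.005], [0.0, -0.008, -1.0]]
ft_force: [-17.8, 9.3, 10.8]
grip_width: 0.0339
gripper_force: 10.2
```

```bash
python3 - <<'E'
from arc import *
show(70,72)
im=env.get_image('wrist');P=cloud(im);x,y,z=P[...,0],P[...,1],P[...,2];h=cv2.cvtColor(im['frame'],cv2.COLOR_RGB2HSV).astype(int)
m=(np.hypot(x-.46,y+.36)<.08)&(z>.06)&(z<.11)&(h[...,1]>130)&((h[...,0]<10)|(h[...,0]>170)); t=m&(z>.097)
q=(P[t].min(0)+P[t].max(0))/2; d=q-H; print(m.sum(),t.sum(),P[t].min(0),P[t].max(0),q,'lever',np.degrees(np.arctan2(d[1],d[0]))%360-167)
E
```

```text
[ 0.4514 -0.3797  0.073 ] [-17.78   9.27  10.76] F along tool y -19.97 [-51.5  34.7  80.3  -0.2  65.5 -16.5]
arm angle 65.41332731377636 r 0.07852864780010387
70 [-0.07  0.63 -0.01 -0.48 -0.01 -1.93]
72 [-0.05  0.91 -0.01 -0.48 -0.02 -3.93]
2752 1440 [ 0.43354098 -0.3898701   0.09706082] [ 0.46835852 -0.36702791  0.10894287] [ 0.45094975 -0.37844901  0.10300185] lever 65.62157304941024
```

The force climbed from 5.5 to 20 N with almost no motion, so the lever is at its stop. I swing back with the lever following, then leave upward.

```bash
python3 -c "
from arc import *
show(60,54,48,42,36,30,24,18)"
```

```text
[ 0.4514 -0.3797  0.073 ] [-17.67   9.86   9.76] F along tool y -20.21 [-51.5  34.7  80.3  -0.1  65.5 -16.5]
arm angle 65.42427942152187 r 0.07856436880933364
60 [-0.02 -0.75  0.   -0.47  0.03  8.03]
54 [ 1.200e-01 -1.570e+00  1.000e-02 -4.600e-01  6.000e-02  1.403e+01]
48 [ 3.500e-01 -2.370e+00  2.000e-02 -4.600e-01  8.000e-02  2.003e+01]
42 [ 6.700e-01 -3.140e+00  2.000e-02 -4.600e-01  1.100e-01  2.603e+01]
36 [ 1.060e+00 -3.870e+00  3.000e-02 -4.500e-01  1.300e-01  3.203e+01]
30 [ 1.520e+00 -4.560e+00  3.000e-02 -4.500e-01  1.600e-01  3.803e+01]
24 [ 2.050e+00 -5.190e+00  4.000e-02 -4.400e-01  1.800e-01  4.403e+01]
18 [ 2.650e+00 -5.770e+00  4.000e-02 -4.400e-01  2.100e-01  5.003e+01]
```

jog_arm([
  [0,-0.75,0,-0.4,0,8],
  [0.1,-1.6,0,-0.4,0,14],
  [0.3,-2.4,0,-0.4,0,20],
  [0.7,-3.1,0,-0.4,0.1,26],
  [1.1,-3.9,0,-0.4,0.1,32],
  [1.5,-4.6,0,-0.4,0.1,38],
  [2,-5.2,0,-0.4,0.2,44],
  [2.6,-5.8,0,-0.4,0.2,50],
])

```text
time_s: 16.72
position: [0.4217, -0.3271, 0.0731]
tool_rot: [[0.997, 0.082, 0.008], [0.082, -0.997, -0.005], [0.007, 0.006, -1.0]]
ft_force: [-0.6, 0.8, -0.1]
grip_width: 0.034
gripper_force: 0.7
```

```bash
python3 -c "
from arc import *
show(12,6,0)"
```

```text
[ 0.4217 -0.3271  0.0731] [-0.6   0.82 -0.13] F along tool y -0.86 [-50.6  29.8  90.4   0.2  59.2  34.6]
arm angle 19.831074429841493 r 0.07719144029039306
12 [-0.2  -1.07  0.01  0.33 -0.44  5.68]
6 [-0.09 -1.9   0.    0.31 -0.46 11.68]
0 [ 0.11 -2.7  -0.    0.28 -0.48 17.68]
```

jog_arm([
  [-0.2,-1.1,0,0.3,-0.4,5.7],
  [-0.1,-1.9,0,0.3,-0.4,11.7],
  [0.1,-2.7,0,0.3,-0.4,17.7],
  [0.1,-2.7,0,0.3,-0.4,17.7],
  [0.1,-2.7,0,0.3,-0.4,17.7],
])

```text
time_s: 17.13
position: [0.4209, -0.3009, 0.073]
tool_rot: [[0.976, -0.216, 0.002], [-0.216, -0.976, -0.001], [0.002, 0.0, -1.0]]
ft_force: [0.1, -0.1, 0.4]
grip_width: 0.034
gripper_force: 0.0
```

jog_arm([
  [0,0,-1,0,0,0],
  [0,0,-3,0,0,0],
  [0,0,-6,0,0,0],
  [0,0,-10,0,0,0],
  [-2,0,-14,0,0,0],
  [-5,0,-17,0,0,0],
  [-5,0,-17,0,0,0],
  [-5,0,-17,0,0,0],
])

```text
time_s: 17.8
position: [0.3711, -0.2905, 0.2444]
tool_rot: [[0.976, -0.218, 0.004], [-0.218, -0.976, -0.004], [0.004, 0.003, -1.0]]
ft_force: [0.7, -0.1, -0.5]
grip_width: 0.0341
gripper_force: 0.0
```

```bash
python3 - <<'E'
from arc import *
show()
im=env.get_image('wrist');P=cloud(im);x,y,z=P[...,0],P[...,1],P[...,2];h=cv2.cvtColor(im['frame'],cv2.COLOR_RGB2HSV).astype(int)
m=(np.hypot(x-.46,y+.33)<.08)&(z>.098)&(z<.106)&(h[...,1]>130)&((h[...,0]<10)|(h[...,0]>170))
print('pin',m.sum(),(P[m].min(0)+P[m].max(0))/2, 'was .4199 -.2987')
im=env.get_image('scene');P=cloud(im);hsv=cv2.cvtColor(im['frame'],cv2.COLOR_RGB2HSV)
b=(hsv[...,0]>100)&(hsv[...,0]<128)&(hsv[...,1]>110)&(P[...,1]>.2)&(P[...,2]>.06)&(P[...,1]<.5)&(P[...,0]<.63)
q=P[b];print('tray',b.sum(),cv2.minAreaRect((q[:,:2]*1000).astype(np.float32)),np.percentile(q[:,2],[50,90,97]))
a=im['frame'][...,::-1];cv2.imwrite('pics/final.png',cv2.resize(a,(800,600)))
E
```

```text
[ 0.3711 -0.2905  0.2444] [ 0.66 -0.1  -0.51] F along tool y -0.05 [-52.5  13.2  84.9   0.   81.6  50.1]
arm angle 0.40199608869434655 r 0.12970313572377445
pin 322 [ 0.41943677 -0.29879892  0.10055375] was .4199 -.2987
tray 731 ((510.40203857421875, 365.5075988769531), (127.6906967163086, 190.1693878173828), 17.349634170532227) [0.07142303 0.07907744 0.08104345]
```

View pics/final.png

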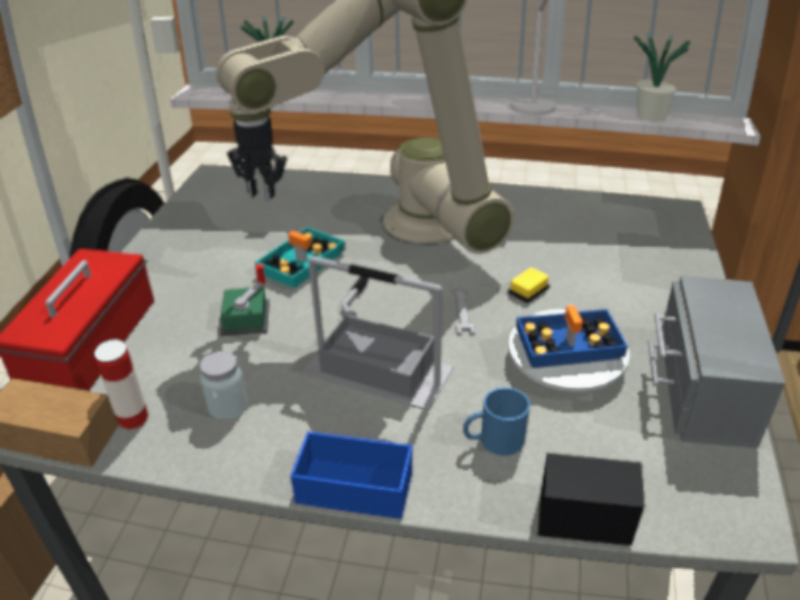

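The final view shows the tray centred on the turntable at (572,337) and the grey trays still in the carrier at (376,355). The lever pin is back at rest at (261,273), everything else is where it was, and the arm is clear. I hand in.

```bash
python3 -c "
from rig import env
print(env.close_job())"
```

```text
the job is handed in; nothing more can be done
None
```

The job is handed in at about 18 s of the 64 s: the blue cap tray sits level within about 3 mm of the turntable's centre, the tally lever was pushed to its stop and sprang back to rest, and the grey trays and everything else look unmoved in the final picture.

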